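# Shut the tackle bin and snap down its three clips

## Task

Push the blue lid of the tackle bin fully shut while its clips still stand open, then fold the three orange clip flaps over the lid's edge one by one and press each tab gently until it snaps home and stays down by itself. The clips sit at different heights and crack if they are forced, and the things lying round the bin should stay where they are.

Things in the scene. Friction and masses are not known exactly. Their poses are not given: they have to be found in the camera images.
- tackle_bin: Grey open-topped plastic tackle bin with a few things in it, screwed to the bench: 150 (its x) x 210 (its y) mm, rim 85 mm high. Origin: centre of its underside. Its -x side is the near side, roughly facing the robot; the lid is hinged along its +x rim.
- lid_hinge (a joint): Blue lid, 150 x 210 x 8 mm, hinged along the bin's far (+x) rim, 89 mm above the bench. 0 = shut (hard stop), grows as it opens; stiff hinge, stays where left (about 5 N down on the panel moves it). Top face 93 mm above the bench when shut. Strikers for the clips stand on it at the clips.
- lid_panel (a point): Middle of the top face of the raised ribbed panel (56 x 70 mm) on the lid: the place to push the lid down. It moves with the lid; it lies 67 mm from the lid's hinge line and, with the lid shut, 97 mm above the bench, 12 mm from the bin's middle towards +x.
- clip_front: Orange clip flap at the middle of the near side (towards the bin's -x): plate 56 mm wide, 4 mm thick, reaching 56 mm from its hinge pin. Origin: middle of the pin, 109 mm above the bench, 8 mm outside the wall. y along the pin, x from the pin along the flap to its free edge (closed: inward across the lid). Outer face (upper when closed) 13 mm from the pin along +z; hook inside, 34 mm from the pin.
- clip_front_tab (a point): Where to press the front clip: on its plate's outer face, middle line, 46 mm from the pin; moves with the clip. Swinging it over takes under 2 N. With the lid shut the hook meets the striker: 4 to 11 N at the tab to snap over, then a stiff rubber pad stops it (about 10 N per mm). The clip cracks if the gripper's force on it passes 20 N.
- front_clip (a joint): Angle of the front clip: 0 = plate level across the lid, 1.57 = upright, larger = leaning outward; starts at 1.3 to 1.75. A weak spring swings it open (above 1) unless it has snapped home. Each striker stands up to 10 mm higher or lower than nominal, not measured, so a clip comes home anywhere from about -0.4 to 0.28.
- clip_left: Orange clip flap at the middle of the bin's +y side: plate 56 mm wide, 4 mm thick, reaching 56 mm from its hinge pin. Origin: middle of the pin, 109 mm above the bench, 8 mm outside the wall. y along the pin, x from the pin along the flap to its free edge (closed: inward across the lid). Outer face (upper when closed) 13 mm from the pin along +z; hook inside, 34 mm from the pin.
- clip_left_tab (a point): Where to press the left clip: on its plate's outer face, middle line, 46 mm from the pin; moves with the clip. Swinging it over takes under 2 N. With the lid shut the hook meets the striker: 4 to 11 N at the tab to snap over, then a stiff rubber pad stops it (about 10 N per mm). The clip cracks if the gripper's force on it passes 20 N.
- left_clip (a joint): Angle of the left clip: 0 = plate level across the lid, 1.57 = upright, larger = leaning outward; starts at 1.3 to 1.75. A weak spring swings it open (above 1) unless it has snapped home. Each striker stands up to 10 mm higher or lower than nominal, not measured, so a clip comes home anywhere from about -0.4 to 0.28.
- clip_right: Orange clip flap at the middle of the bin's -y side: plate 56 mm wide, 4 mm thick, reaching 56 mm from its hinge pin. Origin: middle of the pin, 109 mm above the bench, 8 mm outside the wall. y along the pin, x from the pin along the flap to its free edge (closed: inward across the lid). Outer face (upper when closed) 13 mm from the pin along +z; hook inside, 34 mm from the pin.
- clip_right_tab (a point): Where to press the right clip: on its plate's outer face, middle line, 46 mm from the pin; moves with the clip. Swinging it over takes under 2 N. With the lid shut the hook meets the striker: 4 to 11 N at the tab to snap over, then a stiff rubber pad stops it (about 10 N per mm). The clip cracks if the gripper's force on it passes 20 N.
- right_clip (a joint): Angle of the right clip: 0 = plate level across the lid, 1.57 = upright, larger = leaning outward; starts at 1.3 to 1.75. A weak spring swings it open (above 1) unless it has snapped home. Each striker stands up to 10 mm higher or lower than nominal, not measured, so a clip comes home anywhere from about -0.4 to 0.28.
- screw_box: Carton of screws, 76 x 98 x 34 mm, loose bystander. Origin: centre of its underside.
- screwdriver: Screwdriver with a red handle, 212 mm long, loose bystander. Origin: centre of its underside.
- masking_tape: Roll of pale masking tape, 98 mm across, 25 mm high, loose bystander. Origin: centre of its underside.
- nail_jar: Glass jar of nails with a yellow lid, 70 x 75 x 97 mm, loose bystander. Origin: centre of its underside.
- sanding_block: Brown sanding block, 70 x 110 x 27 mm, loose bystander. Origin: centre of its underside.

How it is judged:
On the way:
1. the lid is pushed shut while the three clips are still open (value of joint lid_hinge below 0.03 rad and value of joint each of front_clip, left_clip, right_clip above 1 rad), for 0.1 s.
At the end, for the whole second after the job is handed in: The lid is shut (within 0.03 rad) and all three clips lie snapped down over it (each joint below 0.35 rad) and stay there at rest, untouched (value of joint lid_hinge below 0.03 rad and value of joint each of front_clip, left_clip, right_clip below 0.35 rad and velocity of joint front_clip between -0.1 and 0.1 rad/s and velocity of joint left_clip between -0.1 and 0.1 rad/s and velocity of joint right_clip between -0.1 and 0.1 rad/s).
It fails at once if the gripper presses on the front clip with more than 20 N (contact force between clip_front and the arm above 20 N or contact force between clip_front and the fingers above 20 N).
It fails at once if the gripper presses on the left clip with more than 20 N (contact force between clip_left and the arm above 20 N or contact force between clip_left and the fingers above 20 N).
It fails at once if the gripper presses on the right clip with more than 20 N (contact force between clip_right and the arm above 20 N or contact force between clip_right and the fingers above 20 N).
It fails at once if a bystander is pushed more than 30 mm (distance of any of screw_box, screwdriver, masking_tape, nail_jar, sanding_block from where it was at the start of the episode above 0.03 m).
It also fails if it takes over 64 s, if anything falls off the work surface, if the arm or the gripper's body presses on something with over 40 N, if the wrist force passes 120 N, or if a joint passes its speed limit or range.

## Robot

A 7-joint arm with a two-finger parallel gripper is mounted at the origin on a cart in front of the work surface, level with it; the furniture and walls round the work are solid. World frame = base frame: x ahead of the robot, y to its left, z up, the work surface at z = 0. Lengths are in m, angles in rad, forces in N, time in s.
With the tool pointing down it reaches from about 0.425 to 1.025 m from the base axis. Payload 9.4 kg.
Tool frame: the origin (TCP) lies midway between the tips of the shut fingers; the grasp point (between the pads) lies 19 mm behind it; z points along the fingers, y is the line along which they close (so a half turn about z gives the same grasp; the last joint's range is limited). The gripper opens to 93 mm and grips with 3 to 60 N. Pads are 15 mm wide; open, the fingers measure 128 mm over their backs; the gripper's body (75 mm by 188 mm) begins 65 mm behind the grasp point.
Start: joints at [1.051, 0.599, -0.003, 1.599, 0.002, 0.943, -0.08], TCP at [0.311, -0.655, 0.219] pointing down, gripper open.
Joint ranges: [-2.57, 2.57], [-0.35, 1.97], [-1.29, 1.29], [0.11, 2.56], [-1.05, 4.19], [0.11, 1.86], [-2.63, 2.63]. Speed limits (rad/s): [2.22, 2.22, 3.01, 3.01, 3.14, 3.14, 3.14].

## Interface

Orientations are given as a unit quaternion [w, x, y, z].
In Python, from bench import bot gives the robot as it stands. The module is installed in compiled form; this text tells all that it offers.
- The arm moves only by the tool play_rows, never from a script. Its argument "moves" is a list of rows, each an object with "hand": the gripper's target within -1 to 1 (fully open at 1, half-way at 0, shut at -1); "offset": the shift along the tool's x, y, z in m, a list of three; "twist": the turn about the tool's z in degrees. In form: [{"hand": hand, "offset": [dx, dy, dz], "twist": twist}, ...]. A call has 1 to 10 rows; each row shifts and turns the commanded pose from where the row before left it, along the tool's axes as they then stand; what a row does not reach is not made up. A row lasts 1/8 s, in which the tool goes at most 62.5 mm and 10.7 degrees, less where a joint would pass 70% of its speed; a pose out of reach is approached as far as the arm can. A call is refused whole if a number of a shift passes 0.0625 or a number of a turn 10.7, either way. A call with a gripper value outside its range is refused whole. The fingers move at their own pace and stop on an object; "squeeze" is the grip in N (left out, the last holds). Time passes only in rows, so rows that do not move let the fingers close. It gives the time, the measured TCP pose, the force, the opening and the grip force at its end, in the units of the state.
- bot.get_obs(): the state, without advancing time (a new reading comes with each control period).
- bot.read_camera(name): name is "scene" or "side" or "wrist"; returns a dict with "img" (384x512x3 uint8, red, green, blue), "z_map" (384x512 float32, m along the optical axis (not along the pixel's ray), 0 where there is no reading), "fx", "fy", "cx", "cy" (pixels), "world_from_camera" (4x4, takes a point from camera to world coordinates). Camera axes: x right, y up, looking along -z (the intrinsics and any distortion apply to the point x, -y, -z); pixel columns grow to the right and rows downward; lengths in m; the calibration is good to about 2 mm. A picture is of the moment at which its call begins.
- bot.job_done(): hands the job in; it is judged then, once.
Trained networks look in a picture, given as the dict that the camera call returned (one of the last four; its "shot" number tells which), for a name from the list of things; names that differ only in an ending like _2 or _b are one class to them, and where a whole thing is asked for, a point or a joint stands for the part that bears it (a point fixed in the world has none). Each returns a list of dicts, best first, with "p" (0 to 1); they miss things now and then, are a little off and sometimes report something else, mostly with a low value. They report only what shows in the picture. A call takes as long as a camera call.
- bot.search_frame(picture, name): "rect" ([left, top, width, height] in pixels, round what is visible of it).
The state is a dict: "t": time; "joint_positions": joint angles; "qd": joint speeds; "tau": joint torques, N m; "tool_pos": TCP position; "tcp_rot": TCP orientation; "contact_force": force on the tool from outside, world axes, zero at the start; "wrist_torque": the same for the moment, N m; "finger_gap": finger opening in m; "gripper_force": force on a finger pad.
Only numpy, scipy, OpenCV 4.12 (cv2) and the standard library are available. Lean on these libraries where they do the work, as an engineer would, in place of code of your own. Each camera call takes 0.05 s, during which the arm holds its last target. There are 200 camera calls.

## Working session

There is one attempt and no reset: what is moved stays moved. The work goes in short steps, Python scripts to look and compute and a tool call to move; the robot and the scene stay as the last step left them, time stands still between calls to the robot, and variables do not carry over. Pictures are saved under pics/ and viewed, at most 10 in all, crops included, and the job is handed in when it is done.

Besides the shell and the picture viewer there is one more tool, called as name([rows], argument=value, ...), one row to a line, values as JSON. play_rows: Moves the arm, as the interface text tells. Its arguments: {"type":"object","properties":{"moves":{"type":"array","items":{"type":"object","properties":{"hand":{"type":"number"},"offset":{"type":"array","items":{"type":"number"}},"twist":{"type":"number"}}}},"squeeze":{"type":"number"}},"required":["moves"]}

```bash
mkdir -p pics; cat > h.py <<'E'
import numpy as np, cv2
from bench import bot
def pts(c):
    z=c["z_map"]; h,w=z.shape
    u,v=np.meshgrid(np.arange(w),np.arange(h))
    P=np.stack([(u-c["cx"])/c["fx"]*z,-(v-c["cy"])/c["fy"]*z,-z,np.ones_like(z)],-1)
    W=P@np.array(c["world_from_camera"]).T
    W=W[...,:3]; W[z==0]=np.nan
    return W
def save(c,n): cv2.imwrite(f"pics/{n}.png",c["img"][...,::-1])
E
python3 - <<'E'
from h import *
np.set_printoptions(precision=3,suppress=True)
ims=[]
for n in ["scene","side"]:
    c=bot.read_camera(n); ims.append(c["img"]); W=pts(c); np.save(n+"W.npy",W); np.save(n+"I.npy",c["img"])
    print(n,np.array(c["world_from_camera"])[:3,3], [k for k in c])
    for o in ["tackle_bin","lid_panel","clip_front","clip_left","clip_right","screw_box","screwdriver","masking_tape","nail_jar","sanding_block"]:
        for d in bot.search_frame(c,o)[:2]:
            x,y,w,h=[int(i) for i in d["rect"]]
            p=W[y:y+h,x:x+w].reshape(-1,3)
            print(o,round(d["p"],2),d["rect"],W[min(383,y+h//2),min(511,x+w//2)])
    cv2.imwrite(f"pics/{n}.png",cv2.resize(c["img"][...,::-1],(800,600)))
print(bot.get_obs())
E
```

```text
scene [-0.167  1.202  1.03 ] ['img', 'z_map', 'fx', 'fy', 'cx', 'cy', 'world_from_camera', 'shot']
tackle_bin 0.56 [202.2, 153.5, 57.5, 74.7] [0.56  0.074 0.14 ]
lid_panel 0.65 [200.3, 157.0, 50.7, 42.3] [0.625 0.002 0.127]
clip_left 0.65 [214.3, 190.0, 17.5, 15.8] [0.563 0.117 0.136]
clip_right 0.64 [234.2, 270.9, 14.8, 42.3] [ 0.364  0.333 -0.001]
clip_right 0.51 [202.3, 158.9, 50.3, 42.9] [0.613 0.008 0.13 ]
screw_box 0.72 [230.0, 152.1, 15.0, 10.2] [ 0.644 -0.111  0.151]
screw_box 0.54 [281.4, 150.0, 16.9, 19.8] [ 0.559 -0.381  0.032]
screwdriver 0.79 [233.8, 276.1, 14.5, 38.5] [0.349 0.363 0.016]
masking_tape 0.21 [166.7, 255.0, 20.9, 27.5] [0.568 0.373 0.028]
nail_jar 0.73 [215.8, 187.8, 15.0, 18.5] [0.566 0.114 0.137]
nail_jar 0.57 [141.3, 211.4, 19.0, 40.9] [0.716 0.309 0.067]
sanding_block 0.79 [169.4, 257.6, 16.2, 26.0] [0.56  0.379 0.028]
sanding_block 0.56 [211.8, 187.5, 19.4, 17.1] [0.567 0.123 0.147]
side [0.491 1.054 0.993] ['img', 'z_map', 'fx', 'fy', 'cx', 'cy', 'world_from_camera', 'shot']
lid_panel 0.89 [209.0, 160.0, 47.1, 59.6] [0.617 0.001 0.127]
clip_front 0.53
[... 547 characters left out ...]
79 0.021]
nail_jar 0.66 [169.5, 245.5, 26.9, 33.2] [0.736 0.319 0.098]
sanding_block 0.92 [217.7, 279.6, 35.2, 34.4] [0.573 0.382 0.029]
sanding_block 0.62 [209.5, 166.6, 48.6, 50.3] [0.612 0.014 0.129]
{'t': 1.1, 'joint_positions': array([ 1.051,  0.599, -0.003,  1.599,  0.002,  0.943, -0.08 ]), 'qd': array([ 0.001, -0.002,  0.   , -0.002,  0.002, -0.   ,  0.002]), 'tau': array([  0.   , -76.484,   1.496, -25.271,  -0.053,   0.011,   0.   ]), 'tool_pos': array([ 0.311, -0.655,  0.219]), 'tcp_rot': array([ 0.   ,  0.976,  0.22 , -0.   ]), 'contact_force': array([-0.391, -0.51 ,  0.097]), 'wrist_torque': array([-0.011, -0.027,  0.014]), 'gripper_force': 0.0, 'finger_gap': 0.09277384934922633}
```

```bash
python3 - <<'E'
from h import *
np.set_printoptions(precision=3,suppress=True)
a=np.load("sceneI.npy")[130:240,120:310];b=np.load("sideI.npy")[130:240,160:350]
cv2.imwrite("pics/c1.png",cv2.resize(np.vstack([a,b])[...,::-1],None,fx=2.7,fy=2.7,interpolation=cv2.INTER_CUBIC))
# orange points
for n in ["scene","side"]:
    I=np.load(n+"I.npy");W=np.load(n+"W.npy")
    hsv=cv2.cvtColor(I,cv2.COLOR_RGB2HSV)
    m=(hsv[...,0]>5)&(hsv[...,0]<22)&(hsv[...,1]>140)&(hsv[...,2]>90)&(W[...,2]>.08)
    k,l,s,_=cv2.connectedComponentsWithStats(m.astype(np.uint8))
    for i in range(1,k):
        if s[i,4]>15:
            p=W[l==i]; print(n,s[i],np.nanmedian(p,0),np.nanpercentile(p,3,axis=0),np.nanpercentile(p,97,axis=0))
    m=(hsv[...,0]>95)&(hsv[...,0]<125)&(hsv[...,1]>120)&(W[...,2]>.08)&(abs(W[...,1])<.2)
    p=W[m];p=p[~np.isnan(p[:,0])];print(n,'blue',len(p),p.mean(0),p.min(0),p.max(0))
    import numpy.linalg as L
    A=np.c_[p[:,:2],np.ones(len(p))]
    q=L.lstsq(A,p[:,2],rcond=None)[0];r=p[:,2]-A@q;g=abs(r)<.012;q=L.lstsq(A[g],p[g,2],rcond=None)[0];print('plane',q,'yaw',np.degrees(np.arctan2(q[1],q[0])),'ang',np.arctan(np.hypot(*q[:2])))
E
```

```text
scene [274  16   2  18  24] [ 1.108 -1.285  0.312] [ 1.099 -1.304  0.254] [ 1.115 -1.27   0.341]
scene [290  16  22  12 173] [ 0.962 -1.329  0.319] [ 0.924 -1.422  0.299] [ 1.036 -1.307  0.333]
scene [231 153  15   9 106] [ 0.643 -0.113  0.151] [ 0.618 -0.124  0.132] [ 0.667 -0.102  0.164]
scene [252 168   7  22  87] [ 0.52  -0.03   0.138] [ 0.509 -0.056  0.109] [ 0.533 -0.007  0.165]
scene [215 189  17  15 201] [0.564 0.116 0.136] [0.541 0.081 0.112] [0.588 0.125 0.162]
scene [ 55 258   9   9  46] [0.742 0.625 0.17 ] [0.738 0.613 0.16 ] [0.747 0.638 0.184]
scene [ 60 272   7   7  20] [0.741 0.626 0.122] [0.739 0.614 0.118] [0.746 0.636 0.127]
scene blue 850 [ 0.612 -0.     0.129] [ 0.519 -0.129  0.087] [0.709 0.116 0.164]
plane [-0.469 -0.158  0.415] yaw -161.41908367261203 ang 0.4592580248304158
side [222 162  13  10  84] [ 0.647 -0.114  0.147] [ 0.623 -0.125  0.125] [ 0.667 -0.107  0.163]
side [256 172   7  21  77] [ 0.522 -0.027  0.143] [ 0.51  -0.053  0.112] [ 0.535 -0.007  0.168]
side [238 204  14  11 118] [0.565 0.115 0.136] [0.545 0.107 0.115] [0.584 0.124 0.157]
side blue 1396 [0.614 0.006 0.129] [ 0.519 -0.118  0.089] [0.705 0.116 0.165]
plane [-0.473 -0.163  0.421] yaw -161.0011703193787 ang 0.4642630837504023
```

View pics/c1.png

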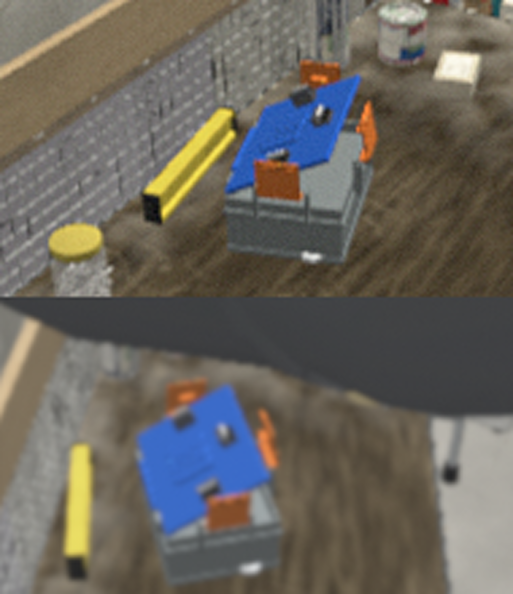

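play_rows([
  {"hand":-1,"offset":[0,0,0],"twist":6.1},
  {"hand":-1,"offset":[0.032,-0.0327,0],"twist":0},
  {"hand":-1,"offset":[0.032,-0.0327,0],"twist":0},
  {"hand":-1,"offset":[0.032,-0.0327,-0.005],"twist":0},
  {"hand":-1,"offset":[0.032,-0.0327,-0.005],"twist":0},
  {"hand":-1,"offset":[0.032,-0.0327,-0.005],"twist":0},
  {"hand":-1,"offset":[0.032,-0.0327,-0.005],"twist":0},
  {"hand":-1,"offset":[0.032,-0.0327,-0.005],"twist":0},
  {"hand":-1,"offset":[0.032,-0.0327,-0.005],"twist":0},
  {"hand":-1,"offset":[0.032,-0.0327,-0.005],"twist":0},
], squeeze=10)

```text
t: 2.35
tool_pos: [0.4859, -0.2809, 0.254]
tcp_rot: [0.0, 0.986, 0.167, 0.0]
contact_force: [0.7, -0.1, -0.1]
finger_gap: 0.001
gripper_force: 0.0
```

play_rows([
  {"hand":-1,"offset":[0.0365,-0.038,0],"twist":0},
  {"hand":-1,"offset":[0.0365,-0.038,0],"twist":0},
  {"hand":-1,"offset":[0.0365,-0.038,0],"twist":0},
  {"hand":-1,"offset":[0.0365,-0.038,0],"twist":0},
  {"hand":-1,"offset":[0.0365,-0.038,0],"twist":0},
  {"hand":-1,"offset":[0.0365,-0.038,0],"twist":0},
  {"hand":-1,"offset":[0,0,0],"twist":0},
])

```text
t: 3.22
tool_pos: [0.618, 0.0106, 0.2534]
tcp_rot: [-0.001, 0.985, 0.171, 0.0]
contact_force: [0.1, -0.2, -0.4]
finger_gap: 0.0006
gripper_force: 0.0
```

```bash
python3 - <<'E'
from h import *
np.set_printoptions(precision=3,suppress=True)
c=bot.read_camera("wrist");I=c["img"];W=pts(c);print(np.array(c["world_from_camera"])[:3,3]);o=bot.get_obs();print(o["joint_positions"],o["tool_pos"])
cv2.imwrite("pics/w1.png",I[...,::-1])
hsv=cv2.cvtColor(I,cv2.COLOR_RGB2HSV)
m=(hsv[...,0]>5)&(hsv[...,0]<22)&(hsv[...,1]>140)&(hsv[...,2]>90)&(W[...,2]>.08)
k,l,s,_=cv2.connectedComponentsWithStats(m.astype(np.uint8))
for i in range(1,k):
    if s[i,4]>100:
        p=W[l==i]; print(s[i],np.nanmedian(p,0),np.nanpercentile(p,3,axis=0),np.nanpercentile(p,97,axis=0))
m=(hsv[...,0]>95)&(hsv[...,0]<125)&(hsv[...,1]>120)&(W[...,2]>.08)&(abs(W[...,1])<.2)
p=W[m];A=np.c_[p[:,:2],np.ones(len(p))]
q=np.linalg.lstsq(A,p[:,2],rcond=None)[0];g=abs(p[:,2]-A@q)<.006;q=np.linalg.lstsq(A[g],p[g,2],rcond=None)[0];print(q,np.degrees(np.arctan2(q[1],q[0])),np.arctan(np.hypot(*q[:2])),p.mean(0))
E
```

```text
[0.693 0.039 0.42 ]
[-0.062  0.433 -0.06   1.817  0.032  0.893 -1.367] [0.617 0.007 0.253]
[ 113  167   47   77 2312] [0.571 0.113 0.143] [0.543 0.1   0.111] [0.592 0.124 0.164]
[ 387  171   33   79 1720] [ 0.649 -0.111  0.144] [ 0.621 -0.124  0.112] [ 0.671 -0.103  0.167]
[252 292   5  37 114] [0.648 0.024 0.355] [0.646 0.023 0.35 ] [0.649 0.025 0.358]
[263 292   5  66 203] [0.648 0.021 0.357] [0.638 0.018 0.35 ] [0.65  0.022 0.359]
[  14  373  382   11 2210] [0.64  0.012 0.364] [ 0.622 -0.007  0.362] [0.647 0.064 0.365]
[-0.472 -0.161  0.42 ] -161.17949793465792 0.46285502335436357 [ 0.62  -0.     0.129]
```

View pics/w1.png

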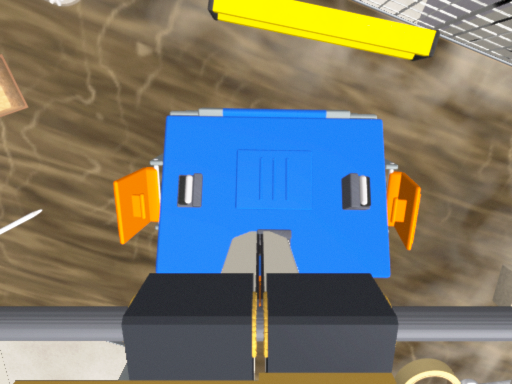

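```bash
python3 - <<'E'
from h import *
np.set_printoptions(precision=3,suppress=True)
c=bot.read_camera("wrist");W=pts(c);I=c["img"]
a=np.radians(18.9);e=np.array([np.cos(a),np.sin(a)]);f=np.array([-e[1],e[0]])
q=np.array([-0.472,-0.161,0.42])
C=np.array([.605,.002])
print("panel",np.nanmedian(W[172:184,265:281].reshape(-1,3),0),(np.nanmedian(W[172:184,265:281].reshape(-1,3),0)[:2]-C)@np.c_[e,f])
hsv=cv2.cvtColor(I,cv2.COLOR_RGB2HSV)
blue=(hsv[...,0]>95)&(hsv[...,0]<125)&(hsv[...,1]>120)
for r in (130,150,170):
    x=np.where(blue[r])[0]; x=x[(x>120)&(x<430)]
    for u in (x.min()+1,x.max()-1): print(r,u,W[r,u],(W[r,u,:2]-C)@np.c_[e,f])
x=np.where(blue[:,200])[0];print(x.min(),(W[x.min()+10,200,:2]-C)@np.c_[e,f])
for n,(u0,u1) in dict(L=(176,205),R=(338,374)).items():
    p=W[170:212,u0:u1].reshape(-1,3); n_=np.array([-q[0],-q[1],1]);n_/=np.linalg.norm(n_)
    h=(p[:,2]-p[:,:2]@q[:2]-q[2])*n_[2]
    g=h>.004; print(n,g.sum(),np.percentile(h[g],[50,90,97,100]),(p[g,:2].mean(0)-C)@np.c_[e,f])
E
```

```text
panel [0.628 0.    0.127] [ 0.021 -0.009]
130 163 [0.631 0.111 0.102] [0.06  0.095]
130 378 [ 0.699 -0.082  0.102] [ 0.062 -0.11 ]
150 161 [0.614 0.106 0.111] [0.042 0.096]
150 379 [ 0.683 -0.087  0.11 ] [ 0.045 -0.11 ]
170 160 [0.598 0.101 0.119] [0.025 0.096]
170 380 [ 0.666 -0.093  0.12 ] [ 0.027 -0.109]
114 [0.066 0.06 ]
L 659 [0.01  0.013 0.014 0.015] [0.014 0.067]
R 942 [0.019 0.021 0.022 0.023] [ 0.016 -0.079]
```

play_rows([
  {"hand":-1,"offset":[0.003,0.006,0.03],"twist":0},
  {"hand":-1,"offset":[0,0,0.04],"twist":0},
  {"hand":-1,"offset":[0,0,0.035],"twist":0},
  {"hand":-1,"offset":[0,0,0.015],"twist":0},
  {"hand":-1,"offset":[0,0,0.01],"twist":0},
  {"hand":-1,"offset":[0,0,0.008],"twist":0},
  {"hand":-1,"offset":[0,0,0.006],"twist":0},
  {"hand":-1,"offset":[0,0,0.006],"twist":0},
])

```text
t: 4.32
tool_pos: [0.6217, -0.0006, 0.1048]
tcp_rot: [0.0, 0.986, 0.167, 0.0]
contact_force: [-3.4, -1.0, 6.2]
finger_gap: 0.0005
gripper_force: 2.5
```

play_rows([
  {"hand":-1,"offset":[0,0,0.003],"twist":0},
  {"hand":-1,"offset":[0,0,0.003],"twist":0},
  {"hand":-1,"offset":[0,0,0.0015],"twist":0},
  {"hand":-1,"offset":[0,0,0.001],"twist":0},
  {"hand":-1,"offset":[0,0,0],"twist":0},
])

```text
t: 4.95
tool_pos: [0.6218, -0.0001, 0.0972]
tcp_rot: [0.0, 0.986, 0.167, 0.0]
contact_force: [-8.4, -3.7, 22.5]
finger_gap: 0.0006
gripper_force: 11.5
```

play_rows([
  {"hand":-1,"offset":[0,0,0.0006],"twist":0},
  {"hand":-1,"offset":[0,0,0],"twist":0},
  {"hand":-1,"offset":[0,0,-0.02],"twist":0},
  {"hand":-1,"offset":[0,0,-0.04],"twist":0},
  {"hand":-1,"offset":[0,0,-0.05],"twist":0},
  {"hand":-1,"offset":[0,0,-0.05],"twist":0},
  {"hand":-1,"offset":[0,0,0],"twist":0},
])

```text
t: 5.82
tool_pos: [0.6243, 0.0012, 0.2588]
tcp_rot: [0.0, 0.986, 0.167, 0.004]
contact_force: [-0.6, -0.4, 0.5]
finger_gap: 0.0005
gripper_force: 0.0
```

```bash
python3 - <<'E'
from h import *
np.set_printoptions(precision=4,suppress=True)
c=bot.read_camera("wrist");W=pts(c);I=c["img"];print(bot.get_obs()["tool_pos"],np.array(c["world_from_camera"])[:3,3])
cv2.imwrite("pics/w2.png",I[...,::-1]);np.save("w2W.npy",W);np.save("w2I.npy",I)
hsv=cv2.cvtColor(I,cv2.COLOR_RGB2HSV)
b=(hsv[...,0]>95)&(hsv[...,0]<125)&(hsv[...,1]>120)&(W[...,2]>.08)&(W[...,2]<.13)
p=W[b];A=np.c_[p[:,:2],np.ones(len(p))]
q=np.linalg.lstsq(A,p[:,2],rcond=None)[0];g=abs(p[:,2]-A@q)<.003;q=np.linalg.lstsq(A[g],p[g,2],rcond=None)[0];print(q,np.median(p[:,2]))
r=cv2.minAreaRect(p[:,:2].astype(np.float32)*1000);print(r)
d=c["z_map"]
m=(hsv[...,0]>5)&(hsv[...,0]<22)&(hsv[...,1]>140)&(hsv[...,2]>90)&(W[...,2]>.08)&(W[...,2]<.2)
k,l,s,_=cv2.connectedComponentsWithStats(m.astype(np.uint8))
for i in range(1,k):
    if s[i,4]>100:
        p=W[l==i]; print(s[i],np.nanmedian(p,0),np.nanpercentile(p,3,axis=0),np.nanpercentile(p,97,axis=0))
E
```

```text
[0.623  0.001  0.2564] [0.698  0.029  0.4259]
[ 0.0007 -0.0002  0.093 ] 0.09345272536457078
((647.7509155273438, -56.67875671386719), (205.64117431640625, 375.44659423828125), 37.69625473022461)
[ 102  170   49   76 2317] [0.5703 0.113  0.1425] [0.5426 0.1001 0.1112] [0.5923 0.1241 0.1634]
[ 369  173   34   77 1551] [ 0.6484 -0.1114  0.1438] [ 0.6205 -0.1238  0.1115] [ 0.6704 -0.1035  0.1663]
```

View pics/w2.png

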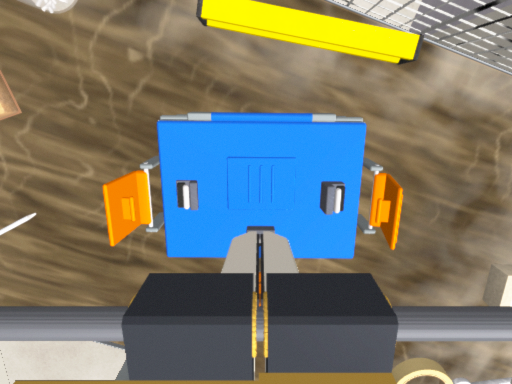

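```bash
python3 - <<'E'
from h import *
np.set_printoptions(precision=4,suppress=True)
W=np.load("w2W.npy");I=np.load("w2I.npy")
# lid corners by edges
hsv=cv2.cvtColor(I,cv2.COLOR_RGB2HSV)
b=(hsv[...,0]>95)&(hsv[...,0]<125)&(hsv[...,1]>120)&(abs(W[...,2]-.0935)<.006)
k,l,s,_=cv2.connectedComponentsWithStats(b.astype(np.uint8));i=1+s[1:,4].argmax()
p=W[l==i][:,:2];r=cv2.minAreaRect(p.astype(np.float32)*1000);print(r)
a=np.radians(18.9)
for a in np.radians([18.5,19,19.5]):
    e=np.array([np.cos(a),np.sin(a)]);f=np.array([-e[1],e[0]]);P=p@np.c_[e,f];print(np.percentile(P,[.2,99.8],axis=0), )
a=np.radians(19);e=np.array([np.cos(a),np.sin(a)]);f=np.array([-e[1],e[0]]);R=np.c_[e,f]
for n,(u0,u1) in dict(L=(170,205),R=(315,350)).items():
    q=W[170:222,u0:u1].reshape(-1,3);g=q[:,2]>.097;print(n,g.sum(),np.percentile(q[g,2],[50,90,97,100]),q[g,:2].mean(0)@R, np.percentile(q[g][:,:2]@R,[3,97],axis=0))
q=W[222:236,240:282].reshape(-1,3);print(np.nanpercentile(q[:,2],[3,50,90,97]))
E
```

```text
((611.2490844726562, -3.2630767822265625), (157.30111694335938, 210.6194305419922), 19.006868362426758)
[[ 0.5008 -0.301 ]
 [ 0.6567 -0.0932]]
[[ 0.4991 -0.306 ]
 [ 0.6549 -0.0983]]
[[ 0.4969 -0.3113]
 [ 0.6531 -0.1032]]
L 526 [0.1037 0.107  0.1078 0.1088] [ 0.5736 -0.1275] [[ 0.5599 -0.1368]
 [ 0.5867 -0.1168]]
R 708 [0.1131 0.1155 0.1162 0.118 ] [ 0.5742 -0.2741] [[ 0.5591 -0.2859]
 [ 0.5868 -0.2655]]
[0.0923 0.0955 0.2629 0.2646]
```

play_rows([
  {"hand":-1,"offset":[-0.05,0,0],"twist":0},
  {"hand":-1,"offset":[-0.05,0,0],"twist":0},
  {"hand":-1,"offset":[-0.05,0,0],"twist":0},
  {"hand":-1,"offset":[0,0,0.03],"twist":0},
  {"hand":-1,"offset":[0,0,0.04],"twist":0},
  {"hand":-1,"offset":[0,0,0.035],"twist":0},
  {"hand":-1,"offset":[0,0,0],"twist":0},
])

```text
t: 6.75
tool_pos: [0.4782, -0.0486, 0.1469]
tcp_rot: [-0.001, 0.986, 0.168, -0.003]
contact_force: [0.4, -0.4, 0.0]
finger_gap: 0.0007
gripper_force: 0.0
```

play_rows([
  {"hand":-1,"offset":[0.013,0,0],"twist":0},
  {"hand":-1,"offset":[0.013,0,-0.002],"twist":0},
  {"hand":-1,"offset":[0.008,0,-0.003],"twist":0},
  {"hand":-1,"offset":[0.008,0,-0.003],"twist":0},
  {"hand":-1,"offset":[0.009,0,0.0],"twist":0},
  {"hand":-1,"offset":[0.009,0,0.002],"twist":0},
  {"hand":-1,"offset":[0.006,0,0.003],"twist":0},
  {"hand":-1,"offset":[0.006,0,0.003],"twist":0},
  {"hand":-1,"offset":[0.007,0,0.006],"twist":0},
  {"hand":-1,"offset":[0,0,0],"twist":0},
])

```text
t: 8.0
tool_pos: [0.5549, -0.0225, 0.1428]
tcp_rot: [-0.0, 0.986, 0.168, -0.0]
contact_force: [-0.4, -1.1, 0.3]
finger_gap: 0.0
gripper_force: 0.2
```

```bash
python3 - <<'E'
from h import *
ims=[]
for n,(v,u) in dict(scene=(130,180),side=(130,180)).items():
    c=bot.read_camera(n);ims.append(cv2.resize(c["img"][v:v+110,u:u+130],None,fx=2.7,fy=2.7,interpolation=cv2.INTER_CUBIC))
cv2.imwrite("pics/f1.png",np.hstack(ims)[...,::-1])
E
```

```text
(no output)
```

View pics/f1.png

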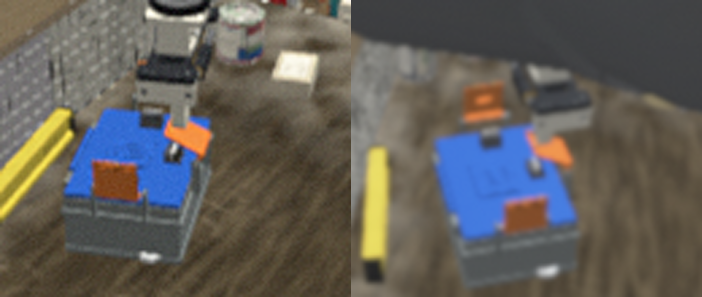

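play_rows([
  {"hand":-1,"offset":[0.004,0,0.002],"twist":0},
  {"hand":-1,"offset":[0.004,0,0.002],"twist":0},
  {"hand":-1,"offset":[0.002,0,0.001],"twist":0},
  {"hand":-1,"offset":[0,0,0],"twist":0},
])

```text
t: 8.6
tool_pos: [0.5643, -0.0194, 0.1384]
tcp_rot: [-0.0, 0.986, 0.167, 0.0]
contact_force: [-0.5, 1.1, -0.1]
finger_gap: 0.0007
gripper_force: 0.2
```

play_rows([
  {"hand":-1,"offset":[0.001,0,0.001],"twist":0},
  {"hand":-1,"offset":[0.001,0,0.001],"twist":0},
  {"hand":-1,"offset":[0.001,0,0.001],"twist":0},
  {"hand":-1,"offset":[0,0,0],"twist":0},
])

```text
t: 9.1
tool_pos: [0.567, -0.0185, 0.1354]
tcp_rot: [-0.0, 0.986, 0.167, -0.0]
contact_force: [-0.5, 0.5, -0.8]
finger_gap: 0.0002
gripper_force: 0.2
```

play_rows([
  {"hand":-1,"offset":[0.001,0,0.001],"twist":0},
  {"hand":-1,"offset":[0.001,0,0.001],"twist":0},
  {"hand":-1,"offset":[0.001,0,0.001],"twist":0},
  {"hand":-1,"offset":[0,0,0],"twist":0},
])

```text
t: 9.6
tool_pos: [0.5699, -0.0175, 0.1324]
tcp_rot: [-0.0, 0.986, 0.167, 0.0]
contact_force: [-1.0, 0.4, 0.1]
finger_gap: 0.0006
gripper_force: 0.2
```

play_rows([
  {"hand":-1,"offset":[0.001,0,0.001],"twist":0},
  {"hand":-1,"offset":[0,0,0.001],"twist":0},
  {"hand":-1,"offset":[0,0,0.001],"twist":0},
  {"hand":-1,"offset":[0,0,0],"twist":0},
])

```text
t: 10.1
tool_pos: [0.5708, -0.0171, 0.1295]
tcp_rot: [-0.0, 0.986, 0.167, 0.0]
contact_force: [0.3, 0.3, 1.3]
finger_gap: 0.0008
gripper_force: 0.3
```

play_rows([
  {"hand":-1,"offset":[0,0,0.001],"twist":0},
  {"hand":-1,"offset":[0,0,0.001],"twist":0},
  {"hand":-1,"offset":[0,0,0.0005],"twist":0},
  {"hand":-1,"offset":[0,0,0],"twist":0},
])

```text
t: 10.6
tool_pos: [0.5705, -0.0172, 0.1269]
tcp_rot: [-0.0, 0.986, 0.167, -0.0]
contact_force: [0.5, 0.3, 0.5]
finger_gap: 0.0005
gripper_force: 0.3
```

play_rows([
  {"hand":-1,"offset":[0,0,0.001],"twist":0},
  {"hand":-1,"offset":[0,0,0.001],"twist":0},
  {"hand":-1,"offset":[0,0,0.0005],"twist":0},
  {"hand":-1,"offset":[0,0,0],"twist":0},
])

```text
t: 11.1
tool_pos: [0.5708, -0.0172, 0.1246]
tcp_rot: [0.0, 0.986, 0.167, 0.0]
contact_force: [1.0, 0.4, 2.5]
finger_gap: 0.0007
gripper_force: 1.0
```

play_rows([
  {"hand":-1,"offset":[0,0,0.0007],"twist":0},
  {"hand":-1,"offset":[0,0,0.0007],"twist":0},
  {"hand":-1,"offset":[0,0,0],"twist":0},
])

```text
t: 11.48
tool_pos: [0.5711, -0.0171, 0.1234]
tcp_rot: [0.0, 0.986, 0.167, 0.0]
contact_force: [0.6, 0.4, 5.5]
finger_gap: 0.0008
gripper_force: 2.6
```

play_rows([
  {"hand":-1,"offset":[0,0,0.0006],"twist":0},
  {"hand":-1,"offset":[0,0,0.0006],"twist":0},
  {"hand":-1,"offset":[0,0,0],"twist":0},
])

```text
t: 11.85
tool_pos: [0.5714, -0.017, 0.1223]
tcp_rot: [0.0, 0.986, 0.167, 0.001]
contact_force: [1.5, 0.3, 5.1]
finger_gap: 0.0006
gripper_force: 2.5
```

play_rows([
  {"hand":-1,"offset":[0,0,0.0006],"twist":0},
  {"hand":-1,"offset":[0,0,0.0006],"twist":0},
  {"hand":-1,"offset":[0,0,0],"twist":0},
])

```text
t: 12.22
tool_pos: [0.5717, -0.0169, 0.1211]
tcp_rot: [-0.0, 0.986, 0.167, 0.001]
contact_force: [3.3, 1.0, 4.6]
finger_gap: 0.0004
gripper_force: 2.3
```

play_rows([
  {"hand":-1,"offset":[0,0,0.0006],"twist":0},
  {"hand":-1,"offset":[0,0,0.0006],"twist":0},
  {"hand":-1,"offset":[0,0,0],"twist":0},
])

```text
t: 12.6
tool_pos: [0.5696, -0.0175, 0.119]
tcp_rot: [0.0, 0.986, 0.167, -0.001]
contact_force: [-0.5, -0.1, 0.6]
finger_gap: 0.0004
gripper_force: 0.1
```

play_rows([
  {"hand":-1,"offset":[0,0,0.0006],"twist":0},
  {"hand":-1,"offset":[0,0,0.0006],"twist":0},
  {"hand":-1,"offset":[0,0,0],"twist":0},
])

```text
t: 12.98
tool_pos: [0.5703, -0.0173, 0.118]
tcp_rot: [-0.0, 0.986, 0.167, -0.0]
contact_force: [0.3, -0.5, -0.3]
finger_gap: 0.0007
gripper_force: 0.0
```

play_rows([
  {"hand":-1,"offset":[0,0,-0.02],"twist":0},
  {"hand":-1,"offset":[0,0,-0.04],"twist":0},
  {"hand":-1,"offset":[0,0,-0.045],"twist":0},
  {"hand":-1,"offset":[0.01,-0.042,0],"twist":0},
  {"hand":-1,"offset":[0.01,-0.042,0],"twist":0},
  {"hand":-1,"offset":[0.01,-0.042,0],"twist":0},
  {"hand":-1,"offset":[0.01,-0.042,0],"twist":0},
  {"hand":-1,"offset":[0,0,0],"twist":-10},
  {"hand":-1,"offset":[0,0,0],"twist":-10},
  {"hand":-1,"offset":[0,0,0],"twist":-10},
])

```text
t: 14.22
tool_pos: [0.5527, 0.1547, 0.2232]
tcp_rot: [0.0, 0.908, 0.42, -0.0]
contact_force: [0.1, -0.6, -0.3]
finger_gap: 0.0003
gripper_force: 0.0
```

play_rows([
  {"hand":-1,"offset":[0,0,0],"twist":-10},
  {"hand":-1,"offset":[0,0,0],"twist":-10},
  {"hand":-1,"offset":[0,0,0],"twist":-10},
  {"hand":-1,"offset":[0,0,0],"twist":-10},
  {"hand":-1,"offset":[0,0,0],"twist":-10},
  {"hand":-1,"offset":[0,0,0],"twist":-10},
  {"hand":-1,"offset":[0,0,0],"twist":0},
])

```text
t: 15.1
tool_pos: [0.5528, 0.1542, 0.2231]
tcp_rot: [-0.0, 0.579, 0.815, -0.0]
contact_force: [-0.1, 0.0, -0.1]
finger_gap: 0.0005
gripper_force: 0.0
```

```bash
python3 - <<'E'
from h import *
np.set_printoptions(precision=4,suppress=True)
o=bot.get_obs();print(o["joint_positions"],o["tool_pos"],o["tcp_rot"])
a=np.radians(19);e=np.array([np.cos(a),np.sin(a)]);f=np.array([-e[1],e[0]]);print(e@o["tool_pos"][:2],f@o["tool_pos"][:2])
c=bot.read_camera("wrist");W=pts(c);I=c["img"]
R=np.c_[e,f];hsv=cv2.cvtColor(I,cv2.COLOR_RGB2HSV)
m=(hsv[...,0]>5)&(hsv[...,0]<22)&(hsv[...,1]>140)&(hsv[...,2]>90)&(W[...,2]>.08)&(W[...,2]<.19)
k,l,s,_=cv2.connectedComponentsWithStats(m.astype(np.uint8))
for i in range(1,k):
    if s[i,4]>100:
        p=W[l==i];p=np.c_[p[:,:2]@R,p[:,2]]; print(s[i],np.nanmedian(p,0),np.nanpercentile(p,3,axis=0),np.nanpercentile(p,97,axis=0))
c=bot.read_camera("scene");cv2.imwrite("pics/s3.png",np.hstack([cv2.resize(c["img"][130:240,180:310],None,fx=2.5,fy=2.5),cv2.resize(I,None,fx=.9,fy=.9)[:275]])[...,::-1])
E
```

```text
[-0.0197  0.4527 -0.4939  1.9243  0.2835  0.8336 -0.3293] [0.5528 0.1542 0.2231] [-0.0003  0.5794  0.815  -0.0002]
0.5729241066817252 -0.03418204645744694
```

View pics/s3.png

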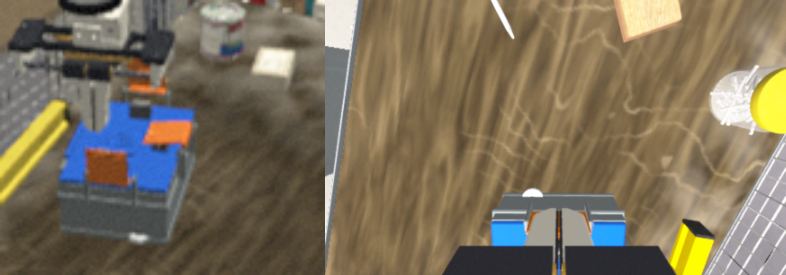

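play_rows([
  {"hand":-1,"offset":[0,0,0.03],"twist":0},
  {"hand":-1,"offset":[0,0,0.03],"twist":0},
  {"hand":-1,"offset":[0,0,0.016],"twist":0},
  {"hand":-1,"offset":[0,0,0],"twist":0},
  {"hand":-1,"offset":[-0.013,0,0],"twist":0},
  {"hand":-1,"offset":[-0.013,0,-0.002],"twist":0},
  {"hand":-1,"offset":[-0.008,0,-0.003],"twist":0},
  {"hand":-1,"offset":[-0.008,0,-0.003],"twist":0},
  {"hand":-1,"offset":[-0.009,0,0.0],"twist":0},
  {"hand":-1,"offset":[-0.009,0,0.002],"twist":0},
])

```text
t: 16.45
tool_pos: [0.5732, 0.0975, 0.1535]
tcp_rot: [0.0, 0.579, 0.815, 0.0]
contact_force: [-0.0, 0.0, 1.5]
finger_gap: 0.0005
gripper_force: 0.5
```

play_rows([
  {"hand":-1,"offset":[-0.006,0,0.003],"twist":0},
  {"hand":-1,"offset":[-0.006,0,0.003],"twist":0},
  {"hand":-1,"offset":[-0.008,0,0.006],"twist":0},
  {"hand":-1,"offset":[-0.004,0,0.002],"twist":0},
  {"hand":-1,"offset":[-0.004,0,0.002],"twist":0},
  {"hand":-1,"offset":[-0.002,0,0.001],"twist":0},
  {"hand":-1,"offset":[0,0,0],"twist":0},
])

```text
t: 17.32
tool_pos: [0.5827, 0.0695, 0.1363]
tcp_rot: [0.0, 0.579, 0.815, -0.0]
contact_force: [-0.3, -0.1, 0.3]
finger_gap: 0.0007
gripper_force: 0.2
```

play_rows([
  {"hand":-1,"offset":[-0.001,0,0.001],"twist":0},
  {"hand":-1,"offset":[-0.0015,0,0.001],"twist":0},
  {"hand":-1,"offset":[-0.0015,0,0.001],"twist":0},
  {"hand":-1,"offset":[0,0,0],"twist":0},
])

```text
t: 17.82
tool_pos: [0.5841, 0.0657, 0.1332]
tcp_rot: [-0.0, 0.579, 0.815, -0.0]
contact_force: [-0.5, -0.0, 0.2]
finger_gap: 0.0008
gripper_force: 0.2
```

play_rows([
  {"hand":-1,"offset":[-0.001,0,0.001],"twist":0},
  {"hand":-1,"offset":[-0.001,0,0.001],"twist":0},
  {"hand":-1,"offset":[-0.001,0,0.001],"twist":0},
  {"hand":-1,"offset":[0,0,0],"twist":0},
])

```text
t: 18.32
tool_pos: [0.585, 0.0628, 0.1302]
tcp_rot: [-0.0, 0.579, 0.815, -0.0]
contact_force: [0.3, 0.0, 0.3]
finger_gap: 0.0004
gripper_force: 0.2
```

play_rows([
  {"hand":-1,"offset":[-0.001,0,0.001],"twist":0},
  {"hand":-1,"offset":[-0.001,0,0.001],"twist":0},
  {"hand":-1,"offset":[0,0,0.0005],"twist":0},
  {"hand":-1,"offset":[0,0,0],"twist":0},
])

```text
t: 18.82
tool_pos: [0.5857, 0.0609, 0.1278]
tcp_rot: [0.0, 0.579, 0.815, -0.0]
contact_force: [0.2, -0.2, 0.2]
finger_gap: 0.0007
gripper_force: 0.3
```

play_rows([
  {"hand":-1,"offset":[0,0,0.001],"twist":0},
  {"hand":-1,"offset":[0,0,0.001],"twist":0},
  {"hand":-1,"offset":[0,0,0.0005],"twist":0},
  {"hand":-1,"offset":[0,0,0],"twist":0},
])

```text
t: 19.32
tool_pos: [0.5856, 0.0611, 0.1253]
tcp_rot: [-0.0, 0.579, 0.815, -0.0]
contact_force: [0.4, 0.0, 1.3]
finger_gap: 0.0004
gripper_force: 0.3
```

play_rows([
  {"hand":-1,"offset":[0,0,0.001],"twist":0},
  {"hand":-1,"offset":[0,0,0.001],"twist":0},
  {"hand":-1,"offset":[0,0,0],"twist":0},
])

```text
t: 19.7
tool_pos: [0.5856, 0.0612, 0.1232]
tcp_rot: [-0.0, 0.579, 0.815, -0.0]
contact_force: [0.5, -0.6, 1.4]
finger_gap: 0.0005
gripper_force: 0.3
```

play_rows([
  {"hand":-1,"offset":[0,0,0.001],"twist":0},
  {"hand":-1,"offset":[0,0,0.001],"twist":0},
  {"hand":-1,"offset":[0,0,0],"twist":0},
])

```text
t: 20.08
tool_pos: [0.5858, 0.0609, 0.1214]
tcp_rot: [0.0, 0.579, 0.815, -0.0]
contact_force: [0.2, -2.1, 3.5]
finger_gap: 0.0006
gripper_force: 1.8
```

play_rows([
  {"hand":-1,"offset":[0,0,0.0006],"twist":0},
  {"hand":-1,"offset":[0,0,0.0006],"twist":0},
  {"hand":-1,"offset":[0,0,0],"twist":0},
])

```text
t: 20.45
tool_pos: [0.5859, 0.0607, 0.1206]
tcp_rot: [0.0, 0.579, 0.815, -0.0]
contact_force: [-0.4, -2.9, 7.0]
finger_gap: 0.0002
gripper_force: 4.0
```

play_rows([
  {"hand":-1,"offset":[0,0,0.0006],"twist":0},
  {"hand":-1,"offset":[0,0,0.0006],"twist":0},
  {"hand":-1,"offset":[0,0,0],"twist":0},
])

```text
t: 20.82
tool_pos: [0.586, 0.0604, 0.1193]
tcp_rot: [0.0, 0.579, 0.815, -0.0]
contact_force: [-0.1, -3.7, 5.4]
finger_gap: 0.0005
gripper_force: 3.1
```

play_rows([
  {"hand":-1,"offset":[0,0,0.0006],"twist":0},
  {"hand":-1,"offset":[0,0,0.0006],"twist":0},
  {"hand":-1,"offset":[0,0,0],"twist":0},
])

```text
t: 21.2
tool_pos: [0.5859, 0.0607, 0.1178]
tcp_rot: [0.0, 0.579, 0.815, -0.0]
contact_force: [1.0, -3.5, 4.6]
finger_gap: 0.0006
gripper_force: 1.8
```

play_rows([
  {"hand":-1,"offset":[0,0,0.0006],"twist":0},
  {"hand":-1,"offset":[0,0,0.0006],"twist":0},
  {"hand":-1,"offset":[0,0,0],"twist":0},
])

```text
t: 21.58
tool_pos: [0.5852, 0.0617, 0.1162]
tcp_rot: [-0.0, 0.579, 0.816, -0.0]
contact_force: [0.2, 0.9, -1.0]
finger_gap: 0.0003
gripper_force: 0.0
```

play_rows([
  {"hand":-1,"offset":[0,0,-0.02],"twist":0},
  {"hand":-1,"offset":[0,0,-0.04],"twist":0},
  {"hand":-1,"offset":[0,0,-0.045],"twist":0},
  {"hand":-1,"offset":[-0.047,0,0],"twist":0},
  {"hand":-1,"offset":[-0.047,0,0],"twist":0},
  {"hand":-1,"offset":[-0.047,0,0],"twist":0},
  {"hand":-1,"offset":[-0.047,0,0],"twist":0},
  {"hand":-1,"offset":[-0.047,0,0],"twist":0},
  {"hand":-1,"offset":[0,0,0],"twist":0},
])

```text
t: 22.7
tool_pos: [0.6633, -0.1653, 0.2204]
tcp_rot: [-0.0, 0.581, 0.814, -0.001]
contact_force: [0.1, 0.5, 0.5]
finger_gap: 0.0007
gripper_force: 0.0
```

```bash
python3 - <<'E'
from h import *
np.set_printoptions(precision=4,suppress=True)
o=bot.get_obs();print(o["tool_pos"],o["tcp_rot"])
a=np.radians(19);e=np.array([np.cos(a),np.sin(a)]);f=np.array([-e[1],e[0]]);print(e@o["tool_pos"][:2],f@o["tool_pos"][:2])
c=bot.read_camera("scene");w=bot.read_camera("wrist")
cv2.imwrite("pics/s4.png",np.hstack([cv2.resize(c["img"][130:240,180:310],None,fx=2.5,fy=2.5),cv2.resize(w["img"],None,fx=.9,fy=.9)[:275]])[...,::-1])
E
```

```text
[ 0.6633 -0.1653  0.2204] [-0.      0.5811  0.8138 -0.0007]
0.573332377916997 -0.3722555410397641
```

View pics/s4.png

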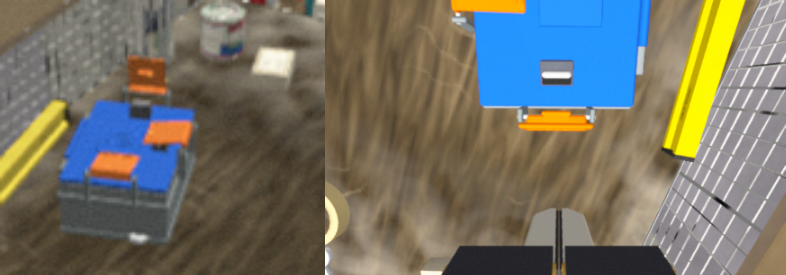

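play_rows([
  {"hand":-1,"offset":[0,0,0.03],"twist":0},
  {"hand":-1,"offset":[0,0,0.03],"twist":0},
  {"hand":-1,"offset":[0,0,0.013],"twist":0},
  {"hand":-1,"offset":[0,0,0],"twist":0},
  {"hand":-1,"offset":[0.014,0,0],"twist":0},
  {"hand":-1,"offset":[0.014,0,-0.002],"twist":0},
  {"hand":-1,"offset":[0.009,0,-0.003],"twist":0},
  {"hand":-1,"offset":[0.008,0,-0.003],"twist":0},
  {"hand":-1,"offset":[0.009,0,0.0],"twist":0},
  {"hand":-1,"offset":[0.009,0,0.002],"twist":0},
])

```text
t: 24.05
tool_pos: [0.6423, -0.1009, 0.1546]
tcp_rot: [0.0, 0.579, 0.815, 0.0]
contact_force: [0.3, -0.8, 0.3]
finger_gap: 0.0003
gripper_force: 0.3
```

play_rows([
  {"hand":-1,"offset":[0.006,0,0.003],"twist":0},
  {"hand":-1,"offset":[0.006,0,0.003],"twist":0},
  {"hand":-1,"offset":[0.007,0,0.004],"twist":0},
  {"hand":-1,"offset":[0.003,0,0.002],"twist":0},
  {"hand":-1,"offset":[0,0,0],"twist":0},
])

```text
t: 24.68
tool_pos: [0.635, -0.0801, 0.1423]
tcp_rot: [-0.0, 0.579, 0.816, -0.0]
contact_force: [-0.3, -0.6, 0.4]
finger_gap: 0.0006
gripper_force: 0.2
```

play_rows([
  {"hand":-1,"offset":[0.001,0,0.001],"twist":0},
  {"hand":-1,"offset":[0.001,0,0.001],"twist":0},
  {"hand":-1,"offset":[0.001,0,0.001],"twist":0},
  {"hand":-1,"offset":[0,0,0],"twist":0},
])

```text
t: 25.18
tool_pos: [0.6342, -0.0776, 0.1394]
tcp_rot: [-0.0, 0.579, 0.815, -0.0]
contact_force: [-0.2, -0.0, -0.4]
finger_gap: 0.0005
gripper_force: 0.1
```

play_rows([
  {"hand":-1,"offset":[0.001,0,0.001],"twist":0},
  {"hand":-1,"offset":[0.001,0,0.001],"twist":0},
  {"hand":-1,"offset":[0,0,0],"twist":0},
])

```text
t: 25.55
tool_pos: [0.6335, -0.0756, 0.1374]
tcp_rot: [-0.0, 0.579, 0.816, -0.0]
contact_force: [0.3, -0.0, 0.2]
finger_gap: 0.0008
gripper_force: 0.1
```

play_rows([
  {"hand":-1,"offset":[0.001,0,0.001],"twist":0},
  {"hand":-1,"offset":[0.001,0,0.001],"twist":0},
  {"hand":-1,"offset":[0,0,0],"twist":0},
])

```text
t: 25.92
tool_pos: [0.6328, -0.0737, 0.1354]
tcp_rot: [-0.0, 0.579, 0.816, -0.0]
contact_force: [0.1, -0.4, 0.5]
finger_gap: 0.0006
gripper_force: 0.2
```

play_rows([
  {"hand":-1,"offset":[0.0005,0,0.001],"twist":0},
  {"hand":-1,"offset":[0.0005,0,0.001],"twist":0},
  {"hand":-1,"offset":[0,0,0],"twist":0},
])

```text
t: 26.3
tool_pos: [0.6325, -0.0728, 0.1335]
tcp_rot: [-0.0, 0.579, 0.816, 0.0]
contact_force: [0.2, -0.5, 1.1]
finger_gap: 0.0006
gripper_force: 0.4
```

play_rows([
  {"hand":-1,"offset":[0,0,0.001],"twist":0},
  {"hand":-1,"offset":[0,0,0.0007],"twist":0},
  {"hand":-1,"offset":[0,0,0],"twist":0},
])

```text
t: 26.68
tool_pos: [0.6326, -0.0725, 0.1322]
tcp_rot: [0.0, 0.579, 0.816, 0.0]
contact_force: [-2.2, 0.1, 6.3]
finger_gap: 0.0005
gripper_force: 2.9
```

play_rows([
  {"hand":-1,"offset":[0,0,0.0006],"twist":0},
  {"hand":-1,"offset":[0,0,0.0006],"twist":0},
  {"hand":-1,"offset":[0,0,0],"twist":0},
])

```text
t: 27.05
tool_pos: [0.6324, -0.0721, 0.131]
tcp_rot: [-0.0, 0.579, 0.816, 0.0]
contact_force: [-2.0, 2.3, 6.3]
finger_gap: 0.0003
gripper_force: 2.6
```

play_rows([
  {"hand":-1,"offset":[0,0,0.0006],"twist":0},
  {"hand":-1,"offset":[0,0,0.0006],"twist":0},
  {"hand":-1,"offset":[0,0,0],"twist":0},
])

```text
t: 27.42
tool_pos: [0.6326, -0.0722, 0.1296]
tcp_rot: [-0.0, 0.579, 0.816, 0.0]
contact_force: [-1.3, 1.9, 4.5]
finger_gap: 0.0004
gripper_force: 1.8
```

play_rows([
  {"hand":-1,"offset":[0,0,0.0006],"twist":0},
  {"hand":-1,"offset":[0,0,0.0006],"twist":0},
  {"hand":-1,"offset":[0,0,0],"twist":0},
])

```text
t: 27.8
tool_pos: [0.6326, -0.0731, 0.1281]
tcp_rot: [0.0, 0.579, 0.815, -0.0]
contact_force: [0.6, 2.5, 2.5]
finger_gap: 0.0006
gripper_force: 1.1
```

play_rows([
  {"hand":-1,"offset":[0,0,0.0006],"twist":0},
  {"hand":-1,"offset":[0,0,0.0006],"twist":0},
  {"hand":-1,"offset":[0,0,0],"twist":0},
])

```text
t: 28.18
tool_pos: [0.6323, -0.0734, 0.1267]
tcp_rot: [-0.0, 0.579, 0.815, -0.0]
contact_force: [0.3, 0.3, 0.4]
finger_gap: 0.0005
gripper_force: 0.2
```

play_rows([
  {"hand":-1,"offset":[0,0,0.0006],"twist":0},
  {"hand":-1,"offset":[0,0,0.0006],"twist":0},
  {"hand":-1,"offset":[0,0,0],"twist":0},
])

```text
t: 28.55
tool_pos: [0.6324, -0.0731, 0.1256]
tcp_rot: [-0.0, 0.579, 0.815, -0.0]
contact_force: [0.1, 0.4, -0.5]
finger_gap: 0.0005
gripper_force: 0.0
```

Snapped as the others did; lift clear and look.

play_rows([
  {"hand":-1,"offset":[0,0,-0.02],"twist":0},
  {"hand":-1,"offset":[0,0,-0.04],"twist":0},
  {"hand":-1,"offset":[0,0,-0.05],"twist":0},
  {"hand":-1,"offset":[-0.04,0,-0.04],"twist":0},
  {"hand":-1,"offset":[-0.05,0,-0.02],"twist":0},
  {"hand":-1,"offset":[-0.05,0,0],"twist":0},
  {"hand":-1,"offset":[0,0,0],"twist":0},
])

```text
t: 29.42
tool_pos: [0.6787, -0.2104, 0.2967]
tcp_rot: [0.001, 0.581, 0.814, -0.001]
contact_force: [0.6, 0.6, 0.0]
finger_gap: 0.0005
gripper_force: 0.0
```

```bash
python3 - <<'E'
from h import *
np.set_printoptions(precision=4,suppress=True)
w=bot.read_camera("wrist");I=w["img"];W=pts(w)
hsv=cv2.cvtColor(I,cv2.COLOR_RGB2HSV)
m=(hsv[...,0]>5)&(hsv[...,0]<22)&(hsv[...,1]>140)&(hsv[...,2]>90)&(W[...,2]>.08)&(W[...,2]<.19)
k,l,s,_=cv2.connectedComponentsWithStats(m.astype(np.uint8))
for i in range(1,k):
    if s[i,4]>100: p=W[l==i]; print(s[i],np.nanmedian(p,0),np.nanpercentile(p[:,2],[3,97]))
b=(hsv[...,0]>95)&(hsv[...,0]<125)&(hsv[...,1]>120)&(abs(W[...,2]-.1)<.02)
p=W[b];A=np.c_[p[:,:2],np.ones(len(p))];q=np.linalg.lstsq(A,p[:,2],rcond=None)[0];print('lid',q)
c=bot.read_camera("scene")
cv2.imwrite("pics/s5.png",np.hstack([cv2.resize(c["img"][130:240,180:310],None,fx=2.5,fy=2.5),cv2.resize(I,None,fx=.9,fy=.9)[:275]])[...,::-1])
E
```

```text
[ 228    6   60   69 3322] [ 0.6349 -0.0883  0.1229] [0.1204 0.1248]
lid [-0.0001  0.0033  0.0936]
```

View pics/s5.png

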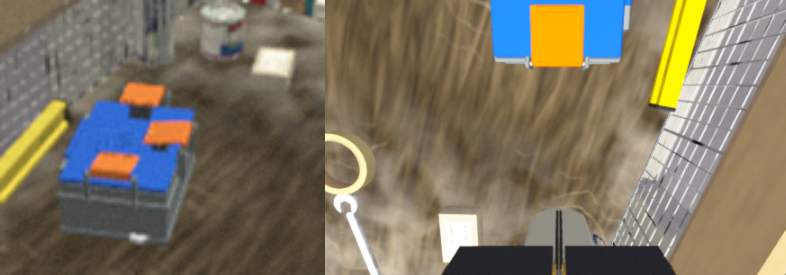

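The picture shows all three clips lying flat: front at about (168,132), left at (115,165), right at (143,93) in the left half. The lid is level and nothing has been disturbed.

```bash
python3 -c "
from bench import bot
print(bot.job_done())"
```

```text
the job is handed in; nothing more can be done
None
```

The lid was pushed shut with all three clips still open. Each clip was then snapped home with no force reading on the gripper above about 8 N, the last pictures showed the lid level and all three clips flat, and I handed the job in after about 29.5 s (no verdict was returned).

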